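# Load the sloped bead rack

## Task

Lay each of the three large glass beads lengthwise into the bed of its own colour on the sloped rack, one per bed. The beds are set to different, unreported heights, so feel each bead down until it touches: glass must neither be dropped (no more than a few millimetres) nor pressed on the rack with more than 20 N. Leave the other things on the bench where they are.

Things in the scene. Friction and masses are not known exactly. Their poses are not given: they have to be found in the camera images.
- bead_amber: amber glass bead: a straight eight-sided bar, 80 mm long, 34 mm across its flats (each flat 14 mm wide), about 190 g, with a dark bore in each end; it lies on one of its flats. Origin at its middle, on its long axis (17 mm above whatever it lies on); x runs along its length, and at the start z is up.
- bead_green: green glass bead: a straight eight-sided bar, 80 mm long, 34 mm across its flats (each flat 14 mm wide), about 190 g, with a dark bore in each end; it lies on one of its flats. Origin at its middle, on its long axis (17 mm above whatever it lies on); x runs along its length, and at the start z is up.
- bead_blue: blue glass bead: a straight eight-sided bar, 80 mm long, 34 mm across its flats (each flat 14 mm wide), about 190 g, with a dark bore in each end; it lies on one of its flats. Origin at its middle, on its long axis (17 mm above whatever it lies on); x runs along its length, and at the start z is up.
- bed_amber (a point): bed marked amber: narrow raised cork cradle, 86 mm long, flat floor, amber stop at its low end (face 43 mm from the middle, 11 mm over the floor), high end open. Point: middle of the floor at its LOWEST setting; x up the slope along the bed, y across, z square out of the slope. The floor is really 0 to 22 mm above this point along z, each differently and not reported.
- bed_green (a point): bed marked green: narrow raised cork cradle, 86 mm long, flat floor, green stop at its low end (face 43 mm from the middle, 11 mm over the floor), high end open. Point: middle of the floor at its LOWEST setting; x up the slope along the bed, y across, z square out of the slope. The floor is really 0 to 22 mm above this point along z, each differently and not reported.
- bed_blue (a point): bed marked blue: narrow raised cork cradle, 86 mm long, flat floor, blue stop at its low end (face 43 mm from the middle, 11 mm over the floor), high end open. Point: middle of the floor at its LOWEST setting; x up the slope along the bed, y across, z square out of the slope. The floor is really 0 to 22 mm above this point along z, each differently and not reported.
- rack: wooden bead rack, 135 x 270 mm, fixed. Origin under its middle. Deck slopes 25 degrees, rising along rack x (low edge to the robot), 62 mm high at the middle. 3 cradles 80 mm apart, floors 26 to 48 mm clear of the deck, 32 mm wide over 45 degree side lips 4 mm high that fit the bead; free at both sides for fingers. A coloured tile lies below each bed. Cradles are sprung: 5 N/mm, 4 mm travel.
- spool: red spool of copper wire, 52 mm across, 46 mm high, a bystander; origin at the underside
- tool_jar: glass jar of hand tools, 84 mm across, tools up to 200 mm high, a bystander; origin at the underside
- glue: white glue bottle with orange cap, 40 mm across, 110 mm high, a bystander; origin at the underside
- tub: clear open tub of small beads, 110 x 160 mm, 55 mm high, a bystander; origin at the underside
- pliers: red-handled pliers, 160 mm long, lying flat, a bystander; origin at the underside near the joint
- hammer: small hammer, 220 mm long, lying flat, a bystander; origin at the underside
- pot: white ceramic cup, 90 mm across, 80 mm high, a bystander; origin at the underside

How it is judged:
By the outcome, as a careful person would: the job done as asked, in the order asked, and still so for the second after the job is handed in, with the robot touching nothing.
It also fails if it takes over 72 s, if anything falls off the work surface, if the arm or the gripper's body presses on something with over 40 N, if the wrist force passes 120 N, or if a joint passes its speed limit or range.

## Robot

A 6-joint arm with a two-finger parallel gripper is mounted at the origin on the work surface. World frame = base frame: x ahead of the robot, y to its left, z up, the work surface at z = 0. Lengths are in m, angles in degrees, forces in N, time in s.
With the tool pointing down it reaches from about 0.225 to 0.875 m from the base axis. Payload 3.4 kg.
Tool frame: the origin (TCP) lies at the very end of the fingers, on their centre line; the grasp point (between the pads) lies 19 mm behind it; z points along the fingers, y is the line along which they close (so a half turn about z gives the same grasp; the last joint's range is limited). The gripper opens to 85 mm and grips with 20 to 120 N. Pads are 22 mm wide; open, the fingers measure 114 mm over their backs; the gripper's body (76 mm by 85 mm) begins 54 mm behind the grasp point. The pads swing forward as they close: fully open they stand 13 mm farther back than shut.
Start: joints at [-82.735, 15.808, 86.224, -0, 77.962, -6.933], TCP at [0.141, -0.557, 0.231] pointing down, gripper open.
Joint ranges: [-165.64, 165.64], [-43.16, 119.46], [12.63, 154.43], [-67.54, 247.53], [6.08, 155.33], [-154.97, 154.97]. Speed limits (degrees/s): [147.25, 147.25, 180, 180, 180, 180].

## Interface

Orientations are given as [roll, pitch, yaw] about the fixed x, y, z axes, in that order (R = Rz(yaw) Ry(pitch) Rx(roll)).
In Python, from station import * gives the robot as it stands. The module is installed in compiled form; this text tells all that it offers.
- The arm moves only by the tool move_arm, never from a script. Its arguments are lists of equal length, an entry for each row: "linear": the shift along the tool's x, y, z in cm, a list of three; "turn": the turn, a rotation vector about the tool's x, y, z in degrees, a list of three; "grip": the closure, from 0 (fully open) to 1 (shut). A call has 1 to 5 rows; each row is the pose to reach, as a shift and turn from the pose commanded when the call began, along the tool's axes at that moment; what a row does not reach only later rows make up. A row lasts 1/8 s, in which the tool goes at most 62.5 mm and 10.7 degrees, less where a joint would pass 70% of its speed; a pose out of reach is approached as far as the arm can. A call with a gripper value outside its range is refused whole. The fingers move at their own pace and stop on an object; the grip force is fixed at half the most. Time passes only in rows, so rows that repeat a pose let the fingers close. It gives the time, the measured TCP pose, the force, the opening and the grip force at its end, in the units of the state.
- observe(): the state, without advancing time (a new reading comes with each control period).
- read_camera(name): name is "scene" or "top" or "wrist"; returns (picture, depth): 384x512x3 uint8, blue, green, red; 384x512 float32, m along the optical axis (not along the pixel's ray), 0 where there is no reading.
- camera_info(name): a dict with "fx", "fy", "cx", "cy" (pixels), "R" (3x3) and "t" (3): a world point X has camera coordinates R X + t. Camera axes: x right, y down, z forward; pixel columns grow to the right and rows downward; lengths in m; the calibration is good to about 2 mm. A picture is of the moment at which its call begins: read the wrist's pose just before it. camera_info takes no time and is no camera call; for the wrist camera it gives the pose at the moment of the call.
- sign_off(): hands the job in; it is judged then, once.
The state is a dict: "clock": time; "q": joint angles; "dq": joint speeds; "joint_torque": joint torques, N m; "position": TCP position; "orientation": TCP orientation; "wrist_force": force on the tool from outside, world axes, zero at the start; "moment": the same for the moment, N m; "width": finger opening in m; "grip_force": force on a finger pad.
Only numpy, scipy, OpenCV 4.12 (cv2) and the standard library are available. Lean on these libraries where they do the work, as an engineer would, in place of code of your own. Each camera call takes 0.05 s, during which the arm holds its last target. There are 200 camera calls.

## Working session

There is one attempt and no reset: what is moved stays moved. The work goes in short steps, Python scripts to look and compute and a tool call to move; the robot and the scene stay as the last step left them, time stands still between calls to the robot, and variables do not carry over. Pictures are saved under pics/ and viewed, at most 10 in all, crops included, and the job is handed in when it is done.

Besides the shell and the picture viewer there is one more tool, called after "Request:" in YAML: its name, and indented under it one key for each argument. move_arm: Moves the arm, as the interface text tells. Its arguments: {"type":"object","properties":{"linear":{"type":"array"},"turn":{"type":"array"},"grip":{"type":"array"}},"required":["linear","turn","grip"]}

```bash
mkdir -p pics; cat > h.py <<'E'
from station import *
import numpy as np, cv2
from scipy.spatial.transform import Rotation as Ro
def cam(n):
    i=camera_info(n); p,d=read_camera(n); return p,d,i
def pts(d,i):
    v,u=np.indices(d.shape)
    c=np.stack([(u-i['cx'])/i['fx']*d,(v-i['cy'])/i['fy']*d,d],-1)
    return (c-np.array(i['t']))@np.array(i['R'])
E
python3 - <<'E'
from h import *
o=observe(); print(o)
for n in('top','scene'):
    p,d,i=cam(n); np.savez(n+'.npz',p=p,d=d,**{k:np.array(v) for k,v in i.items()})
    cv2.imwrite(f'pics/{n}.png',cv2.resize(p,None,fx=1.5,fy=1.5)); print(n,i)
E
```

```text
{'clock': 0.0, 'q': array([-8.27351499e+01,  1.58485877e+01,  8.62957911e+01, -2.02547625e-03,
        7.79639589e+01, -6.93240114e+00]), 'dq': array([-0.02922679,  0.04574881, -0.06878565, -0.04206665,  0.07174822,
       -0.14152512]), 'joint_torque': array([-1.54896250e-03, -4.16770577e+01, -2.45807290e+01, -3.81626523e-04,
        1.09302480e-02,  1.39107900e-05]), 'position': array([ 0.14094179, -0.55689644,  0.23042615]), 'orientation': array([-1.79892215e+02, -1.11104939e-02,  1.41976651e+01]), 'wrist_force': array([-1.11316179,  0.08447097, -0.78462793]), 'moment': array([ 0.00388773, -0.03087088,  0.02693876]), 'grip_force': 0.0, 'width': 0.08542064064604678}
top {'fx': 368.93533793937047, 'fy': 368.93533793937047, 'cx': 253.92214696550033, 'cy': 195.30781408343475, 'R': array([[ 0.00239332, -0.99995238, -0.00946121],
       [-0.99664551, -0.00161121, -0.08182373],
       [ 0.08180459,  0.0096253 , -0.99660191]]), 't': array([0.0204376 , 0.56829436, 1.07368906])}
scene {'fx': 447.6099548405139, 'fy': 447.6099548405139, 'cx': 258.57039374278713, 'cy': 192.53038239862443, 'R': array([[ 0.30357056,  0.95270042,  0.01438143],
       [ 0.48855525, -0.14268035, -0.86078806],
       [-0.8180212 ,  0.26833603, -0.50876034]]), 't': array([-0.19856788, -0.17617216,  1.84545911])}
```

View pics/top.png

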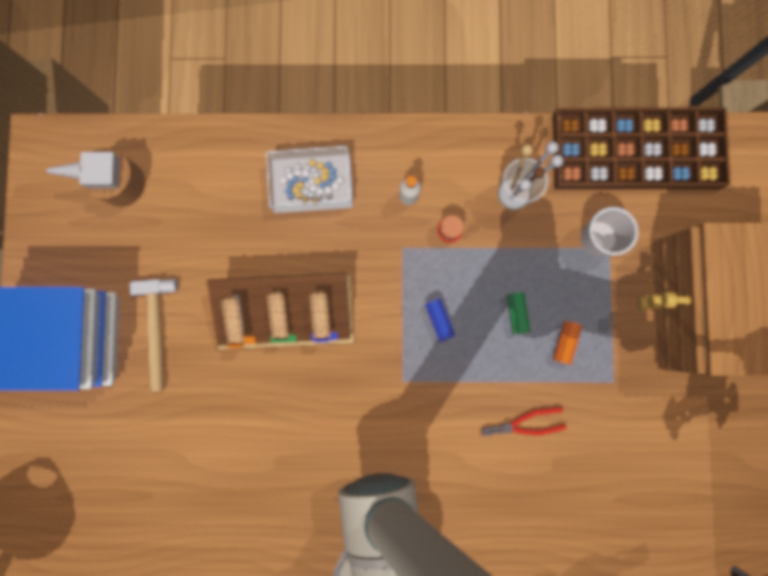

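View pics/scene.png

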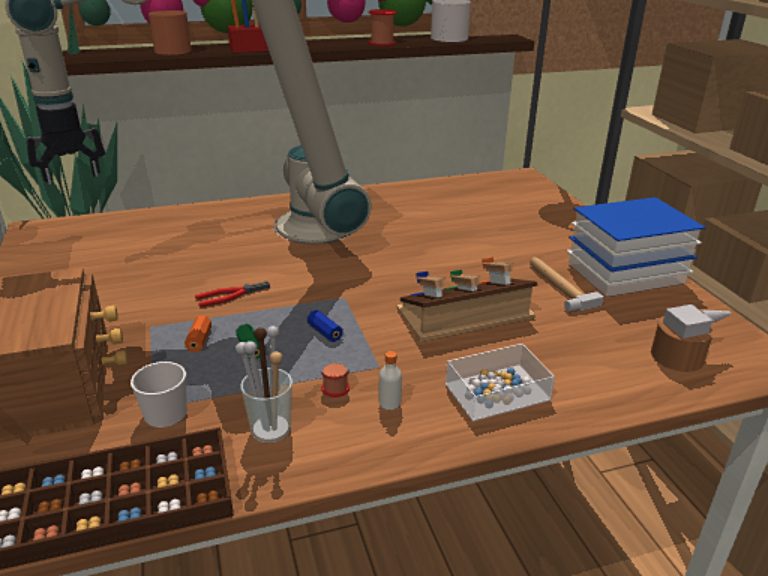

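The top view shows the beads on the grey mat: blue (440,320), green (518,313) and amber (567,342). The rack is at (285,312), with the amber, green and blue beds left to right and their stops on the robot side. The scene view agrees.

```bash
python3 - <<'E'
from h import *
z=np.load('top.npz'); p,d=z['p'],z['d']; P=pts(d,z); hsv=cv2.cvtColor(p,cv2.COLOR_BGR2HSV)
v,u=np.indices(d.shape)
def roi(a,b,c,e): return (u>a/1.5)&(u<b/1.5)&(v>c/1.5)&(v<e/1.5)
H,S,V=[hsv[...,k].astype(int) for k in range(3)]
col={'amber':(H<22)&(S>150)&(V>100),'green':(H>50)&(H<90)&(S>110),'blue':(H>105)&(H<130)&(S>140)}
R=z['R'];C=-R.T@z['t']; 
def ray(uv,h):
    uv=np.atleast_2d(uv); r=np.c_[(uv[:,0]-z['cx'])/z['fx'],(uv[:,1]-z['cy'])/z['fy'],np.ones(len(uv))]@R
    return C+r*((h-C[2])/r[:,2])[:,None]
mat=roi(405,610,350,380)
print('mat z',np.median(P[mat][:,2]))
for n,m in col.items():
    b=m&roi(405,610,250,382); r=m&roi(210,355,325,352)
    c,(w,h),a=cv2.minAreaRect(np.argwhere(b)[:,::-1].astype(np.float32))
    bx=ray(cv2.boxPoints((c,(w,h),a)),0.017); e=[bx[1]-bx[0],bx[2]-bx[1]]; L=max(e,key=np.linalg.norm)
    print(n,'n',b.sum(),'centre',ray(c,.022).round(4),'sizes mm',[round(np.linalg.norm(x)*1e3,1) for x in e],'yaw',np.degrees(np.arctan2(L[1],L[0]))%180,'depth med',np.nanmedian(P[b],0).round(4),'z95',np.percentile(P[b][:,2],95).round(4))
    print('  stop n',r.sum(),np.median(P[r],0).round(4) if r.any() else '')
cork=(V>165)&(S<140)&(H<25)&roi(212,348,285,342)
k,lab,st,ce=cv2.connectedComponentsWithStats(cork.astype(np.uint8))
for j in range(1,k):
    if st[j,4]>60:
        Q=P[lab==j]; c0=np.median(Q,0); A=np.c_[Q[:,:2]-c0[:2],np.ones(len(Q))]
        g=np.linalg.lstsq(A,Q[:,2],rcond=None)[0]
        c,s,a=cv2.minAreaRect(np.argwhere(lab==j)[:,::-1].astype(np.float32))
        print('cork',ce[j]*1.5,st[j],'mean',Q.mean(0).round(4),'plane',g.round(3),'rect',np.array(c)*1.5,s,a)
dk=roi(212,352,276,345)&(V<110)&(P[...,2]>.02)
Q=P[dk];c0=Q.mean(0); g=np.linalg.lstsq(np.c_[Q[:,:2]-c0[:2],np.ones(len(Q))],Q[:,2],rcond=None)[0];print('deck',c0,g,len(Q))
cr=p[178:238,136:240]; cv2.imwrite('pics/rack.png',cv2.resize(cr,None,fx=7,fy=7,interpolation=cv2.INTER_NEAREST))
E
```

```text
mat z 0.0021623940819245208
amber n 299 centre [[ 0.4723 -0.3443  0.022 ]] sizes mm [np.float64(79.1), np.float64(33.7)] yaw 161.66364828934465 depth med [ 0.4724 -0.34    0.0334] z95 0.0379
  stop n 154 [0.479  0.2775 0.0433]
green n 244 centre [[ 0.5305 -0.249   0.022 ]] sizes mm [np.float64(30.0), np.float64(73.5)] yaw 7.042412604622228 depth med [ 0.5278 -0.2454  0.0339] z95 0.0384
  stop n 8 [0.4798 0.1956 0.0403]
blue n 231 centre [[ 0.517  -0.0939  0.022 ]] sizes mm [np.float64(27.8), np.float64(74.9)] yaw 21.44196991433347 depth med [ 0.5158 -0.0931  0.034 ] z95 0.0375
  stop n 2 [0.4844 0.1143 0.0386]
cork [276.74444444 315.09444444] [179 196  12  29 270] mean [0.5209 0.2138 0.0928] plane [ 0.546 -3.734  0.09 ] rect [276.66925049 315.10388947] (28.77605628967285, 9.550674438476562) 82.87498474121094
cork [319.28571429 314.88461538] [208 196  11  29 273] mean [0.5211 0.1338 0.1016] plane [ 0.428 -4.106  0.099] rect [319.12310028 314.97335815] (28.427574157714844, 9.760845184326172) 85.91438293457031
cork [232.09090909 320.25818182] [149 199  13  29 275] mean [0.5108 0.2938 0.1026] plane [ 0.469 -0.021  0.102] rect [232.09460449 320.06758118] (28.934221267700195, 9.86393928527832) 80.53767395019531
deck [0.5337954  0.20243932 0.07085579] [ 0.00728811 -0.27366191  0.07085579] 601
```

View pics/rack.png

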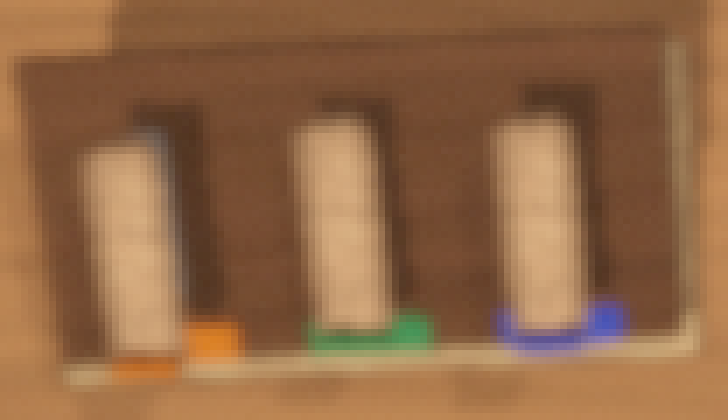

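The crop shows the three cork cradles leaning slightly left towards the top, so the rack has a small positive yaw. The amber stop is at (145,368), green at (350,340) and blue at (545,340). Next I write a helper that turns a goal pose into move numbers, and start with the amber bead.

```bash
cat >> h.py <<'E'
def goal(pos,rpy,o=None):
    o=o or observe(); R0=Ro.from_euler('xyz',o['orientation'],degrees=True)
    l=R0.inv().apply(np.array(pos)-o['position'])*100
    t=(R0.inv()*Ro.from_euler('xyz',rpy,degrees=True)).as_rotvec(degrees=True)
    print('lin cm',l.round(2),'turn',t.round(2),'rows',round(max(np.linalg.norm(l)/6.25,np.linalg.norm(t)/10.7),1))
E
python3 -c "
from h import *
goal([.45,-.34,.23],[180,0,-18])"
```

```text
lin cm [ 35.28 -13.45   0.08] turn [-1.00e-01  2.00e-02  3.22e+01] rows 6.0
```

Request:
move_arm:
  linear:
    - [35.3, -13.5, 0]
    - [35.3, -13.5, 0]
    - [35.3, -13.5, 0]
    - [35.3, -13.5, 0]
    - [35.3, -13.5, 0]
  turn:
    - [0, 0, 32.2]
    - [0, 0, 32.2]
    - [0, 0, 32.2]
    - [0, 0, 32.2]
    - [0, 0, 32.2]
  grip: [0, 0, 0, 0, 0]

```text
clock: 0.72
position: [0.3877, -0.3837, 0.231]
orientation: [-180.0, 0.0, -18.0]
wrist_force: [-0.0, 0.3, 0.4]
width: 0.0856
grip_force: 0.0
```

```bash
python3 - <<'E'
from h import *
p,d,i=cam('wrist'); np.savez('w1.npz',p=p,d=d,**{k:np.array(v) for k,v in i.items()})
cv2.imwrite('pics/w1.png',p); print(i, observe()['position'])
E
```

```text
{'fx': 279.10103305046795, 'fy': 279.10103305046795, 'cx': 257.9893342852744, 'cy': 193.02972453792083, 'R': array([[-3.10547778e-01, -9.50557449e-01, -7.82903974e-04],
       [-9.09858068e-01,  2.97012636e-01,  2.89727095e-01],
       [-2.75169716e-01,  9.06864373e-02, -9.57108979e-01]]), 't': array([-0.24436558,  0.42899032,  0.51955234])} [ 0.39417931 -0.3780953   0.23106468]
```

View pics/w1.png

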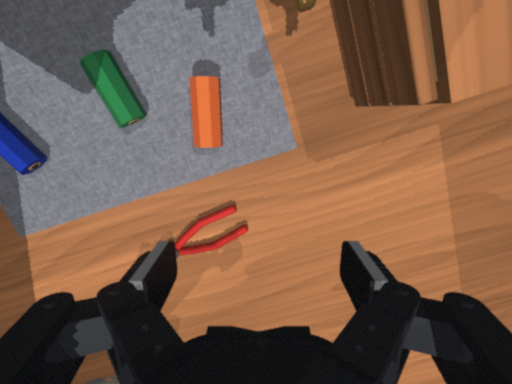

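The wrist camera shows amber at (206,112), green at (113,88), blue partly in view at (18,145), and the fingers at the bottom. Measuring amber and green from here.

```bash
cat >> h.py <<'E'
def masks(p):
    H,S,V=[x.astype(int) for x in cv2.split(cv2.cvtColor(p,cv2.COLOR_BGR2HSV))]
    return {'amber':(H<14)&(S>170)&(V>110),'green':(H>55)&(H<90)&(S>110)&(V>50),'blue':(H>108)&(H<130)&(S>140)&(V>60)}
def beads(p,d,i,names=('amber','green','blue'),lo=.012,hi=.06):
    P=pts(d,i)
    for n in names:
        m=(masks(p)[n]&(P[...,2]>lo)&(P[...,2]<hi)).astype(np.uint8)
        k,lab,st,_=cv2.connectedComponentsWithStats(m)
        if k<2: continue
        j=1+np.argmax(st[1:,4]); Q=P[lab==j]; zt=np.percentile(Q[:,2],90)
        T=Q[Q[:,2]>zt-.004]
        c,s,a=cv2.minAreaRect((T[:,:2]*1e3).astype(np.float32)); b=cv2.boxPoints((c,s,a)); e=max(b[1]-b[0],b[2]-b[1],key=np.linalg.norm)
        y=np.degrees(np.arctan2(e[1],e[0]))%180
        c2,s2,_=cv2.minAreaRect((Q[:,:2]*1e3).astype(np.float32))
        print(n,len(T),'top flat centre',np.round(c,1),'size',np.round(s,1),'yaw',round(y-180 if y>90 else y,1),'ztop',zt.round(4),'all',np.round(c2,1),np.round(s2,1))
E
python3 - <<'E'
from h import *
z=np.load('w1.npz'); beads(z['p'],z['d'],z); P=pts(z['d'],z); print('mat',np.median(P[150:190,60:160,2]),'wood',np.median(P[200:300,270:330,2]))
E
```

```text
amber 1226 top flat centre [ 472.7 -344.7] size [22.6 78.1] yaw -17.5 ztop 0.0341 all [ 472.7 -345.4] [32.3 78.4]
green 1355 top flat centre [ 530.9 -249.6] size [80.4 23.3] yaw 8.2 ztop 0.034 all [ 531.  -250.3] [80.4 32.5]
blue 540 top flat centre [ 501.9 -101.4] size [47.  22.9] yaw 20.3 ztop 0.034 all [512.3 -97.8] [68.9 32.5]
mat 0.00046749902461279506 wood -0.00033331003292423904
```

```bash
python3 -c "
from h import *
goal([.4727,-.345,.06],[180,0,-17.5])"
```

```text
lin cm [ 6.39 -5.41 17.18] turn [-0.44 -0.28 -0.24] rows 3.1
```

Request:
move_arm:
  linear:
    - [6.4, -5.4, 8]
    - [6.4, -5.4, 16.5]
    - [6.4, -5.4, 16.5]
    - [6.4, -5.4, 16.5]
    - [6.4, -5.4, 16.5]
  turn:
    - [0, 0, 0]
    - [0, 0, 0]
    - [0, 0, 0]
    - [0, 0, 0]
    - [0, 0, 0]
  grip: [0, 0, 0, 0, 0]

```text
clock: 1.4
position: [0.4642, -0.3544, 0.0671]
orientation: [180.0, -0.0, -18.0]
wrist_force: [0.2, 0.3, 1.1]
width: 0.0853
grip_force: 0.0
```

```bash
python3 -c "
from h import *
print(observe()['position'],observe()['orientation']);goal([.4727,-.345,.002],[180,0,-17.5])"
```

```text
[ 0.46419128 -0.35437319  0.06711909] [ 1.79950977e+02 -3.90788565e-02 -1.79880871e+01]
lin cm [ 0.52 -1.16  6.51] turn [ 0.05 -0.04 -0.49] rows 1.1
```

Request:
move_arm:
  linear:
    - [0.5, -1.2, 2]
    - [0.5, -1.2, 4.5]
    - [0.5, -1.2, 6.5]
    - [0.5, -1.2, 6.5]
  turn:
    - [0, 0, 0.5]
    - [0, 0, 0.5]
    - [0, 0, 0.5]
    - [0, 0, 0.5]
  grip: [0, 0, 0, 0.2]

```text
clock: 1.9
position: [0.4725, -0.3449, 0.0028]
orientation: [179.9, -0.1, -18.6]
wrist_force: [0.5, 0.7, 0.4]
width: 0.0698
grip_force: 0.0
```

```bash
python3 -c "
from h import *
goal([.4727,-.345,.002],[180,0,-17.5])"
```

```text
lin cm [0.03 0.01 0.08] turn [ 0.06 -0.09 -1.05] rows 0.1
```

Request:
move_arm:
  linear:
    - [0, 0, 0.1]
    - [0, 0, 0.1]
    - [0, 0, 0.1]
    - [0, 0, 0.1]
    - [0, 0, 0.1]
  turn:
    - [0, 0, -1]
    - [0, 0, -1]
    - [0, 0, -1]
    - [0, 0, -1]
    - [0, 0, -1]
  grip: [0.7, 1, 1, 1, 1]

```text
clock: 2.52
position: [0.4733, -0.3448, 0.0023]
orientation: [179.9, -0.2, -17.5]
wrist_force: [-1.6, -0.7, 6.6]
width: 0.0331
grip_force: 60.8
```

```bash
python3 -c "
from h import *
goal([.4727,-.345,.14],[180,0,-17.5])"
```

```text
lin cm [-1.000e-02  6.000e-02 -1.377e+01] turn [ 0.11 -0.17  0.  ] rows 2.2
```

Request:
move_arm:
  linear:
    - [0, 0, -6]
    - [0, 0, -12]
    - [0, -6, -18]
    - [0, -12, -24]
    - [0, -17, -26]
  turn:
    - [0, 0, 0]
    - [0, 0, 0]
    - [0, 0, -7]
    - [0, 0, -15]
    - [0, 0, -22]
  grip: [1, 1, 1, 1, 1]

```text
clock: 3.15
position: [0.5153, -0.2083, 0.2445]
orientation: [179.9, -0.1, 4.7]
wrist_force: [0.5, -0.6, -2.9]
width: 0.0331
grip_force: 61.1
```

```bash
python3 -c "
from h import *
goal([.42,.21,.30],[180,0,5])"
```

```text
lin cm [ -6.09 -42.45  -5.63] turn [ 0.1  -0.13 -0.34] rows 6.9
```

Request:
move_arm:
  linear:
    - [-6, -42.5, -5.6]
    - [-6, -42.5, -5.6]
    - [-6, -42.5, -5.6]
    - [-6, -42.5, -5.6]
    - [-6, -42.5, -5.6]
  turn:
    - [0, 0, 0]
    - [0, 0, 0]
    - [0, 0, 0]
    - [0, 0, 0]
    - [0, 0, 0]
  grip: [1, 1, 1, 1, 1]

```text
clock: 3.78
position: [0.4465, 0.0953, 0.283]
orientation: [-180.0, -0.0, 4.5]
wrist_force: [1.5, 1.0, -3.1]
width: 0.033
grip_force: 61.1
```

Request:
move_arm:
  linear:
    - [-1, -10, -1.3]
    - [-1, -10, -1.3]
    - [-1, -10, -1.3]
  turn:
    - [0, 0, 0]
    - [0, 0, 0]
    - [0, 0, 0]
  grip: [1, 1, 1]

```text
clock: 4.15
position: [0.4288, 0.1948, 0.296]
orientation: [-179.9, -0.0, 4.8]
wrist_force: [0.3, -0.9, -2.7]
width: 0.0328
grip_force: 61.1
```

```bash
python3 - <<'E'
from h import *
p,d,i=cam('wrist'); np.savez('w2.npz',p=p,d=d,**{k:np.array(v) for k,v in i.items()})
cv2.imwrite('pics/w2.png',p); o=observe();print(o['position'],o['orientation'],o['wrist_force'])
E
```

```text
[0.42913934 0.19314775 0.29562848] [ 1.79962888e+02 -6.43450300e-03  4.66592166e+00] [-0.52898399 -0.27256811 -3.18511201]
```

View pics/w2.png

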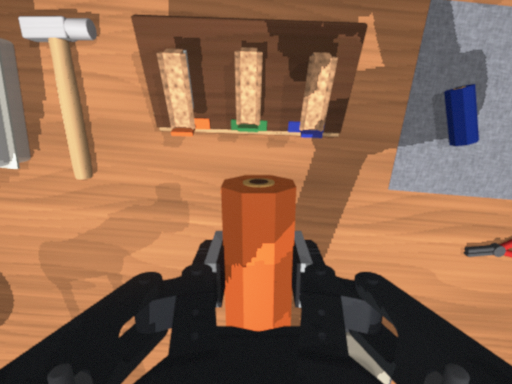

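The rack is in full view: cradles at (178,90), (249,87) and (318,92), with stops below them. The blue bead is at (463,115), and the held amber bead is centred in the fingers. Fitting the cradles and the held bead from depth.

```bash
cat > rack.py <<'E'
from h import *
def rack(f):
    z=np.load(f); p,d=z['p'],z['d']; P=pts(d,z); H,S,V=[x.astype(int) for x in cv2.split(cv2.cvtColor(p,cv2.COLOR_BGR2HSV))]
    out={}
    for n,(a,b) in {'amber':(155,197),'green':(230,268),'blue':(298,338)}.items():
        m=np.zeros(d.shape,bool); m[45:132,a:b]=True
        ck=m&(V>120)&(S<160)&(H<25)&(P[...,2]>.07)
        k,lab,st,_=cv2.connectedComponentsWithStats(ck.astype(np.uint8)); Q=P[lab==1+np.argmax(st[1:,4])]
        c=Q.mean(0); _,s,Vt=np.linalg.svd(Q-c,full_matrices=False); ax=Vt[0]*np.sign(Vt[0][0]); nn=Vt[2]*np.sign(Vt[2][2])
        t=(Q-c)@ax; w=(Q-c)@Vt[1]
        lo,hi=np.percentile(t,[1,99]); wl,wh=np.percentile(w,[2,98])
        c=c+ax*(lo+hi)/2+Vt[1]*(wl+wh)/2
        print(n,len(Q),'mid',c.round(4),'yaw',np.degrees(np.arctan2(ax[1],ax[0])).round(1),'slope',np.degrees(np.arcsin(ax[2])).round(1),'n',nn.round(3),'len',((hi-lo)*1e3).round(1),'wid',((wh-wl)*1e3).round(1),'resid',(s[2]/len(Q)**.5*1e3).round(2))
        st=masks(p)[n]; mm=np.zeros(d.shape,bool); mm[115:142,a-5:b+12]=True; q=P[st&mm]; print('  stop/tile',q.mean(0).round(4))
    return z,P
if __name__=='__main__':
    z,P=rack('w2.npz')
    H,S,V=[x.astype(int) for x in cv2.split(cv2.cvtColor(z['p'],cv2.COLOR_BGR2HSV))]
    Q=P[30:125,135:360].reshape(-1,3)[(V<95)[30:125,135:360].ravel()]; Q=Q[Q[:,2]>.03]
    for _ in range(4):
        c=Q.mean(0); Vt=np.linalg.svd(Q-c,full_matrices=False)[2]; n=Vt[2]*np.sign(Vt[2][2]); r=(Q-c)@n; Q=Q[abs(r)<max(.004,2*r.std())]
    print('deck n',n,'slope',np.degrees(np.arccos(n[2])),'yaw',np.degrees(np.arctan2(-n[1],-n[0])),c, len(Q))
    # front strip of rack (low edge), left/right corners
    T=np.array([.4291,.1931,.2956]); R=Ro.from_euler('xyz',[179.96,0,4.67],degrees=True)
    m=masks(z['p'])['amber']; m[:170]=0; B=R.inv().apply(P[m]-T)*1e3
    print('bead in tool mm, pct',np.percentile(B,[1,5,50,95,99],axis=0).round(1))
    beads(z['p'],z['d'],z,('blue',),.012,.05)
E
python3 rack.py
```

```text
amber 2119 mid [0.5175 0.2992 0.0905] yaw -1.3 slope 33.2 n [-0.179  0.935  0.306] len 84.1 wid 47.3 resid 8.41
  stop/tile [0.472  0.2849 0.0662]
green 1901 mid [0.5257 0.2158 0.0834] yaw 2.0 slope 38.0 n [-0.072  0.996  0.046] len 79.7 wid 30.9 resid 8.66
  stop/tile [0.4783 0.2103 0.0538]
blue 1871 mid [0.5233 0.1336 0.0929] yaw 3.2 slope 33.0 n [-0.117 -0.958  0.262] len 83.2 wid 26.5 resid 7.91
  stop/tile [0.4798 0.1391 0.073 ]
deck n [-0.42042014 -0.0224411   0.90705199] slope 24.898915232902095 yaw 3.0554232665344454 [0.55388546 0.18566239 0.07053179] 4207
bead in tool mm, pct [[-145.2  -17.9  -32.7]
 [ -27.3  -16.3  -32.1]
 [  11.1   -1.3  -29.9]
 [  39.4   13.7  -18.5]
 [  39.7   59.1  285.4]]
blue 874 top flat centre [516.6 -92. ] size [78.6 23.9] yaw 21.0 ztop 0.0335 all [516.7 -92.7] [78.8 35.9]
```

```bash
cat > rack2.py <<'E'
from h import *
z=np.load('w2.npz'); p,d=z['p'],z['d']; P=pts(d,z); H,S,V=[x.astype(int) for x in cv2.split(cv2.cvtColor(p,cv2.COLOR_BGR2HSV))]
n=np.array([-.4204,-.0224,.9071]); c0=np.array([.5539,.1857,.0705])
yaw=3.06
def fr(y):
    return Ro.from_euler('xyz',[0,-25,y],degrees=True).as_matrix()  # cols: x up slope, y, z normal
F=fr(yaw); D=(P-c0)@F
for nme,(a,b) in {'amber':(150,200),'green':(228,270),'blue':(296,342)}.items():
    m=np.zeros(d.shape,bool); m[42:135,a:b]=True; m&=(V>120)&(S<160)&(H<25)&(D[...,2]>.02)
    Q=D[m]; zt=np.percentile(Q[:,2],60); h=np.histogram(Q[:,2]*1e3,bins=np.arange(20,56,2)); 
    T=Q[abs(Q[:,2]-np.median(Q[:,2]))<.012]
    zf=(h[1][np.argmax(h[0])]+1)/1e3; T=Q[abs(Q[:,2]-zf)<.006]
    fl=T[abs(T[:,1]-np.median(T[:,1]))<.006]
    zf=np.median(fl[:,2]); g=np.polyfit(fl[:,0],fl[:,2],1)
    x0,x1=np.percentile(fl[:,0],[.5,99.5]); 
    # centre line vs x
    ys=[]
    for xx in np.linspace(x0+.006,x1-.006,9):
        s=T[abs(T[:,0]-xx)<.004][:,1]; ys.append([xx,(s.min()+s.max())/2,np.ptp(s)])
    ys=np.array(ys); k=np.polyfit(ys[:,0],ys[:,1],1)
    xm=(x0+x1)/2; ym=np.polyval(k,xm); W=c0+F@np.array([xm,ym,zf])
    print(nme,h[0],'floor over deck mm',(zf*1e3).round(1),'tilt',np.degrees(g[0]).round(1),'len',((x1-x0)*1e3).round(1),'wid',(np.median(ys[:,2])*1e3).round(1),'dyaw',np.degrees(k[0]).round(2),'rackxy',xm.round(4),ym.round(4),'world',W.round(4))
    mm=masks(p)[nme].copy(); mm[:110]=0; mm[142:]=0; mm[:,:a-8]=0; mm[:,b+10:]=0; s=D[mm]; s=s[s[:,2]>zf-.005]
    if len(s): print('   stop',len(s),np.median(s,0).round(4),'x pct',np.percentile(s[:,0],[5,95]).round(4))
E
python3 rack2.py
```

```text
amber [   0    0    2    6    8   12   10    9    8   15  232 1210  488   60
    1    0    0] floor over deck mm 42.6 tilt -0.3 len 85.2 wid 30.1 dyaw -0.31 rackxy -0.0209 0.1113 world [0.511  0.2948 0.1003]
   stop 161 [-0.065   0.1107  0.0524] x pct [-0.0683 -0.064 ]
green [ 13   4  39 885 706 226   9   0   0   2   0   0   0   0   0   0   0] floor over deck mm 27.5 tilt -0.4 len 84.6 wid 29.2 dyaw -0.04 rackxy -0.0209 0.0313 world [0.5217 0.2153 0.0866]
   stop 64 [-0.0655  0.0315  0.0383] x pct [-0.0673 -0.0643]
blue [   5    9    8    7   13    6    8   70 1082  514  127    3    0    0
    0    0    0] floor over deck mm 37.2 tilt -0.2 len 85.0 wid 29.0 dyaw -1.21 rackxy -0.0213 -0.0491 world [0.5215 0.1348 0.0952]
   stop 99 [-0.0655 -0.0475  0.0471] x pct [-0.0677 -0.0647]
```

The beds are 80 mm apart, their stop faces agree with the middles, and the floors sit 42.6, 27.5 and 37.2 mm above the deck. All of this matches the given sizes. Next is a pose 30 mm above the amber bed.

```bash
cat >> h.py <<'E'
BY=2.9
BED={'amber':[.511,.2948,.1003],'green':[.5217,.2153,.0866],'blue':[.5215,.1348,.0952]}
FB=Ro.from_euler('xyz',[0,-25,BY],degrees=True).as_matrix()
def over(n,up,dx=.0013,dy=0): return np.array(BED[n])+FB@np.array([dx,dy,up+.002])
def bg(n,up,**k):
    o=observe(); print('pos',o['position'].round(4),'F',o['wrist_force'].round(1),'Fn',(o['wrist_force']@FB[:,2]).round(2),'bedframe err mm',((o['position']-over(n,0,**k))@FB*1e3).round(1),o['orientation'].round(1))
    goal(over(n,up,**k),[180,-25,BY],o)
E
python3 -c "
from h import *
bg('amber',.03)"
```

```text
pos [0.4291 0.1931 0.2956] F [-0.5 -0.3 -3.2] Fn -2.66 bedframe err mm [  2.5 -97.4 211.8] [180.   -0.    4.7]
lin cm [ 7.75 -9.51 16.57] turn [-0.35 24.99  1.75] rows 3.3
```

Request:
move_arm:
  linear:
    - [2, -5, 1]
    - [5, -9.5, 4]
    - [7.7, -9.5, 9.5]
    - [7.7, -9.5, 15]
    - [7.7, -9.5, 15]
  turn:
    - [0, 10, 0.7]
    - [-0.2, 19, 1.3]
    - [-0.35, 25, 1.7]
    - [-0.35, 25, 1.7]
    - [-0.35, 25, 1.7]
  grip: [1, 1, 1, 1, 1]

```text
clock: 4.82
position: [0.4952, 0.2892, 0.1397]
orientation: [179.6, -24.3, 2.9]
wrist_force: [0.4, 0.5, -2.7]
width: 0.0326
grip_force: 61.2
```

```bash
python3 -c "
from h import *
bg('amber',.01)"
```

```text
pos [0.4952 0.2892 0.1397] F [ 0.4  0.5 -2.7] Fn -2.58 bedframe err mm [ 0.8 -4.8 40.5] [179.6 -24.3   2.9]
lin cm [-0.04 -0.5   3.05] turn [ 0.46  0.69 -0.04] rows 0.5
```

Request:
move_arm:
  linear:
    - [0, -0.5, 1]
    - [0, -0.5, 2.5]
    - [0, -0.5, 3]
    - [0, -0.5, 3]
  turn:
    - [0.4, 0.7, 0]
    - [0.4, 0.7, 0]
    - [0.4, 0.7, 0]
    - [0.4, 0.7, 0]
  grip: [1, 1, 1, 1]

```text
clock: 5.32
position: [0.5122, 0.2984, 0.1186]
orientation: [-179.6, -25.7, 2.7]
wrist_force: [-0.3, -0.9, -2.7]
width: 0.0328
grip_force: 61.3
```

```bash
python3 - <<'E'
from h import *
bg('amber',.0)
p,d,i=cam('wrist'); np.savez('w3.npz',p=p,d=d,**{k:np.array(v) for k,v in i.items()}); cv2.imwrite('pics/w3.png',p)
bg('amber',.0)
E
```

```text
pos [0.5122 0.2984 0.1186] F [-0.3 -0.9 -2.7] Fn -2.35 bedframe err mm [ 7.7  3.5 14. ] [-179.6  -25.7    2.7]
lin cm [-0.78  0.36  1.39] turn [-0.34 -0.71 -0.16] rows 0.3
pos [0.5121 0.2986 0.1188] F [-0.7 -0.3 -2.8] Fn -2.21 bedframe err mm [ 7.7  3.7 14.2] [-179.6  -25.7    2.7]
lin cm [-0.79  0.38  1.41] turn [-0.36 -0.74 -0.15] rows 0.3
```

View pics/w3.png

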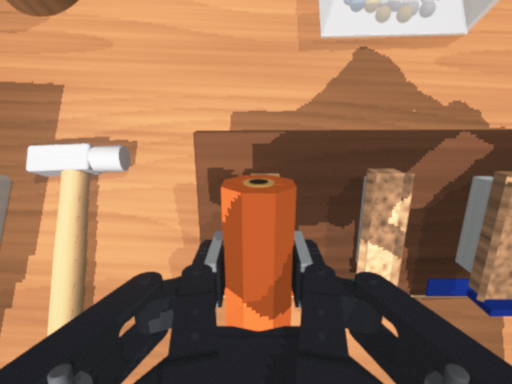

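The bead hangs just over the amber bed, with the green cradle at (385,225) and blue at (490,235). The arm had still been moving when I measured, so from now on I let it settle before correcting.

Request:
move_arm:
  linear:
    - [-0.8, 0.37, 0.5]
    - [-0.8, 0.37, 0.7]
    - [-0.8, 0.37, 0.7]
    - [-0.8, 0.37, 0.7]
  turn:
    - [-0.35, -0.7, -0.15]
    - [-0.35, -0.7, -0.15]
    - [-0.35, -0.7, -0.15]
    - [-0.35, -0.7, -0.15]
  grip: [1, 1, 1, 1]

```text
clock: 5.88
position: [0.5077, 0.2951, 0.1086]
orientation: [-180.0, -25.0, 2.9]
wrist_force: [-0.5, 0.1, -1.4]
width: 0.0325
grip_force: 61.3
```

```bash
python3 -c "
from h import *
bg('amber',.0)"
```

```text
pos [0.5077 0.2951 0.1086] F [-0.5  0.1 -1.4] Fn -1.06 bedframe err mm [-0.7  0.4  6.9] [-180.   -25.     2.9]
lin cm [0.07 0.04 0.69] turn [-0.03 -0.02  0.04] rows 0.1
```

Request:
move_arm:
  linear:
    - [0.07, 0.04, 0.1]
    - [0.07, 0.04, 0.2]
    - [0.07, 0.04, 0.3]
    - [0.07, 0.04, 0.3]
  turn:
    - [0, 0, 0]
    - [0, 0, 0]
    - [0, 0, 0]
    - [0, 0, 0]
  grip: [1, 1, 1, 1]

```text
clock: 6.38
position: [0.5095, 0.2946, 0.1059]
orientation: [180.0, -25.0, 2.9]
wrist_force: [1.0, -0.4, -3.0]
width: 0.0327
grip_force: 61.3
```

Request:
move_arm:
  linear:
    - [0, 0, 0.1]
    - [0, 0, 0.1]
    - [0, 0, 0.1]
  turn:
    - [0, 0, 0]
    - [0, 0, 0]
    - [0, 0, 0]
  grip: [1, 1, 1]

```text
clock: 6.75
position: [0.5099, 0.2946, 0.1051]
orientation: [-180.0, -25.0, 2.9]
wrist_force: [0.0, -0.6, -2.6]
width: 0.0327
grip_force: 61.3
```

Request:
move_arm:
  linear:
    - [0, 0, 0.1]
    - [0, 0, 0.1]
    - [0, 0, 0.1]
  turn:
    - [0, 0, 0]
    - [0, 0, 0]
    - [0, 0, 0]
  grip: [1, 1, 1]

```text
clock: 7.12
position: [0.5104, 0.2947, 0.1043]
orientation: [-180.0, -25.0, 2.9]
wrist_force: [0.8, -0.1, -3.4]
width: 0.0327
grip_force: 61.3
```

```bash
python3 -c "
from h import *
bg('amber',.0)"
```

```text
pos [0.5104 0.2947 0.1043] F [ 0.8 -0.1 -3.4] Fn -3.43 bedframe err mm [-0.2 -0.1  1.9] [-180.   -25.     2.9]
lin cm [ 0.02 -0.01  0.19] turn [-0.02 -0.    0.03] rows 0.0
```

Request:
move_arm:
  linear:
    - [0, 0, 0.1]
    - [0, 0, 0.1]
    - [0, 0, 0.1]
  turn:
    - [0, 0, 0]
    - [0, 0, 0]
    - [0, 0, 0]
  grip: [1, 1, 1]

```text
clock: 7.5
position: [0.5108, 0.2947, 0.1033]
orientation: [-180.0, -25.0, 2.9]
wrist_force: [0.1, -0.6, -2.1]
width: 0.0328
grip_force: 61.3
```

Request:
move_arm:
  linear:
    - [0, 0, 0.1]
    - [0, 0, 0.1]
    - [0, 0, 0.1]
  turn:
    - [0, 0, 0]
    - [0, 0, 0]
    - [0, 0, 0]
  grip: [1, 1, 1]

```text
clock: 7.88
position: [0.5112, 0.2948, 0.1026]
orientation: [-180.0, -25.0, 2.9]
wrist_force: [-1.1, 0.2, -0.2]
width: 0.0327
grip_force: 61.5
```

Request:
move_arm:
  linear:
    - [0, 0, 0.06]
    - [0, 0, 0.06]
    - [0, 0, 0.06]
  turn:
    - [0, 0, 0]
    - [0, 0, 0]
    - [0, 0, 0]
  grip: [1, 1, 1]

```text
clock: 8.25
position: [0.5115, 0.2948, 0.1021]
orientation: [-180.0, -25.0, 2.9]
wrist_force: [-3.2, 0.3, 1.9]
width: 0.0327
grip_force: 61.8
```

```bash
python3 -c "
from h import *
bg('amber',.0)"
```

```text
pos [0.5115 0.2948 0.1021] F [-3.2  0.3  1.9] Fn 3.04 bedframe err mm [-0.1 -0.1 -0.6] [-180.   -25.     2.9]
lin cm [ 0.01 -0.01 -0.06] turn [-0.02 -0.01  0.03] rows 0.0
```

Contact force is about 5.5 N at the predicted height. Releasing.

Request:
move_arm:
  linear:
    - [0, 0, 0]
    - [0, 0, 0]
    - [0, 0, 0]
    - [0, 0, 0]
  turn:
    - [0, 0, 0]
    - [0, 0, 0]
    - [0, 0, 0]
    - [0, 0, 0]
  grip: [0.4, 0.4, 0.4, 0.4]

```text
clock: 8.75
position: [0.5116, 0.2948, 0.1019]
orientation: [-180.0, -25.0, 2.9]
wrist_force: [-0.1, 0.5, -0.8]
width: 0.0515
grip_force: 0.0
```

Request:
move_arm:
  linear:
    - [0, 0, -2]
    - [0, 0, -6]
    - [0, 0, -12]
    - [0, 0, -17]
    - [0, 0, -17]
  turn:
    - [0, 0, 0]
    - [0, 0, 0]
    - [0, -8, 0]
    - [0, -17, 0]
    - [0, -25, 0]
  grip: [0.4, 0.4, 0.4, 0.4, 0.2]

```text
clock: 9.38
position: [0.4401, 0.2924, 0.2615]
orientation: [-179.7, -0.2, 3.1]
wrist_force: [0.6, -0.3, -1.8]
width: 0.0674
grip_force: 0.0
```

```bash
python3 - <<'E'
from h import *
p,d,i=cam('wrist'); cv2.imwrite('pics/w4.png',p); o=observe();print(o['position'],o['orientation'],o['wrist_force'])
goal([.50,-.2,.2],[180,0,8.2])
E
```

```text
[0.44449492 0.29229939 0.25937977] [-1.79792822e+02 -1.14326667e-01  2.90806576e+00] [5.00571084 0.7282546  1.01015361]
lin cm [ 3.03 49.47  5.77] turn [-0.2  -0.12 -5.29] rows 8.0
```

View pics/w4.png

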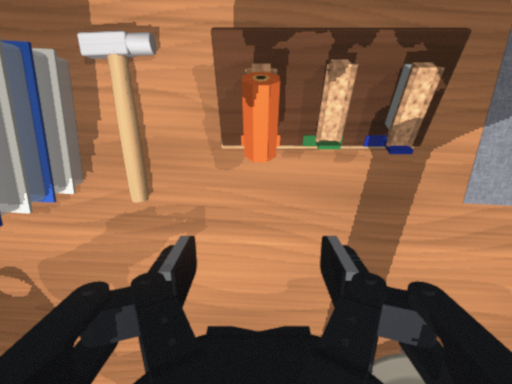

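Amber lies in its bed at (261,115) against the stop. Next is the green bead.

Request:
move_arm:
  linear:
    - [3, 50, 5]
    - [3, 50, 5]
    - [3, 50, 5]
    - [3, 50, 5]
    - [3, 50, 5]
  turn:
    - [0, 0, -5.3]
    - [0, 0, -5.3]
    - [0, 0, -5.3]
    - [0, 0, -5.3]
    - [0, 0, -5.3]
  grip: [0, 0, 0, 0, 0]

```text
clock: 10.05
position: [0.4737, -0.0199, 0.224]
orientation: [179.9, -0.0, 8.2]
wrist_force: [0.8, -0.0, 1.5]
width: 0.0857
grip_force: 0.0
```

```bash
python3 - <<'E'
from h import *
goal([.531,-.25,.15],[180,0,8.2])
E
```

```text
lin cm [ 2.37 23.58  7.43] turn [ 0.07 -0.05  0.03] rows 4.0
```

Request:
move_arm:
  linear:
    - [0.5, 22.5, 7]
    - [0.5, 22.5, 7]
    - [0.5, 22.5, 7]
    - [0.5, 22.5, 7]
    - [0.5, 22.5, 7]
  turn:
    - [0, 0, 0]
    - [0, 0, 0]
    - [0, 0, 0]
    - [0, 0, 0]
    - [0, 0, 0]
  grip: [0, 0, 0, 0, 0]

```text
clock: 10.68
position: [0.5106, -0.2427, 0.1524]
orientation: [180.0, 0.1, 8.0]
wrist_force: [-0.7, 1.1, -0.2]
width: 0.0855
grip_force: 0.0
```

```bash
python3 - <<'E'
from h import *
beads(*cam('wrist'))
o=observe();print(o['position'],o['dq'].round(1))
goal([.531,-.25,.002],[180,0,8.2],o)
E
```

```text
amber 7 top flat centre [ 339.9 -303.3] size [6.3 2.4] yaw 85.4 ztop 0.0124 all [ 339.9 -303.3] [6.3 2.4]
green 1784 top flat centre [ 531.2 -249.1] size [78.9 23.2] yaw 8.6 ztop 0.0339 all [ 531.1 -249.5] [79.2 33.1]
blue 1839 top flat centre [517.8 -94.5] size [79.3 24.1] yaw 20.3 ztop 0.0341 all [518.  -95.1] [79.1 32.4]
[ 0.51044605 -0.2406303   0.15321732] [ 2.2 -1.8  0.7  0.9  1.1 -0. ]
lin cm [ 1.93  1.24 15.12] turn [-0.07  0.11 -0.11] rows 2.4
```

Request:
move_arm:
  linear:
    - [2, 1.2, 6]
    - [2, 1.2, 10]
    - [2, 1.2, 10.5]
    - [2, 1.2, 10.5]
  turn:
    - [0, 0, -0.2]
    - [0, 0, -0.2]
    - [0, 0, -0.2]
    - [0, 0, -0.2]
  grip: [0, 0, 0, 0]

```text
clock: 11.22
position: [0.5333, -0.2482, 0.051]
orientation: [180.0, -0.1, 8.5]
wrist_force: [1.0, -0.0, -0.1]
width: 0.0857
grip_force: 0.0
```

```bash
python3 - <<'E'
from h import *
goal([.5311,-.2494,.002],[180,0,8.4])
E
```

```text
lin cm [-0.24  0.09  4.9 ] turn [ 0.04 -0.05  0.1 ] rows 0.8
```

Request:
move_arm:
  linear:
    - [-0.2, 0.1, 3]
    - [-0.2, 0.1, 4.7]
    - [-0.2, 0.1, 4.8]
    - [-0.2, 0.1, 4.8]
  turn:
    - [0, 0, 0]
    - [0, 0, 0]
    - [0, 0, 0]
    - [0, 0, 0]
  grip: [0, 0, 0, 0.2]

```text
clock: 11.72
position: [0.5319, -0.2506, 0.003]
orientation: [179.9, -0.1, 8.4]
wrist_force: [0.4, 0.3, -0.5]
width: 0.0699
grip_force: 0.0
```

```bash
python3 - <<'E'
from h import *
goal([.5311,-.2494,.002],[180,0,8.4])
E
```

```text
lin cm [-0.06 -0.13  0.1 ] turn [ 0.07 -0.09  0.04] rows 0.0
```

Request:
move_arm:
  linear:
    - [-0.06, -0.13, 0.1]
    - [-0.06, -0.13, 0.1]
    - [-0.06, -0.13, 0.1]
    - [-0.06, -0.13, 0.1]
    - [-0.06, -0.13, 0.1]
  turn:
    - [0, 0, 0]
    - [0, 0, 0]
    - [0, 0, 0]
    - [0, 0, 0]
    - [0, 0, 0]
  grip: [0.4, 0.7, 1, 1, 1]

```text
clock: 12.35
position: [0.5306, -0.2493, 0.0017]
orientation: [180.0, -0.0, 8.4]
wrist_force: [-0.7, 0.0, 5.4]
width: 0.0329
grip_force: 60.5
```

```bash
python3 - <<'E'
from h import *
o=observe();print(o['position'])
goal([.47,.1,.26],[180,0,3])
E
```

```text
[ 0.53060485 -0.24927074  0.00166092]
lin cm [ -0.85 -35.42 -25.86] turn [ 0.03 -0.05  5.43] rows 7.0
```

Request:
move_arm:
  linear:
    - [0, 0, -6]
    - [0, 0, -12]
    - [0, -5, -16]
    - [-0.5, -10, -20]
    - [-0.5, -16, -22]
  turn:
    - [0, 0, 0]
    - [0, 0, 0]
    - [0, 0, 5.4]
    - [0, 0, 5.4]
    - [0, 0, 5.4]
  grip: [1, 1, 1, 1, 1]

```text
clock: 12.98
position: [0.5026, -0.0944, 0.2213]
orientation: [180.0, -0.2, 2.9]
wrist_force: [0.7, 1.5, -1.8]
width: 0.0326
grip_force: 61.0
```

```bash
python3 - <<'E'
from h import *
o=observe();print(o['position']); goal([.44,.215,.25],[180,0,3])
E
```

```text
[ 0.50260202 -0.09435016  0.22126748]
lin cm [ -4.66 -31.21  -2.91] turn [ 0.05 -0.15 -0.07] rows 5.1
```

Request:
move_arm:
  linear:
    - [-4.5, -31, -3]
    - [-4.5, -31, -3]
    - [-4.5, -31, -3]
    - [-4.5, -31, -3]
    - [-4.5, -31, -3]
  turn:
    - [0, 5, 0]
    - [0, 10, 0]
    - [0, 15, 0]
    - [0, 20, 0]
    - [0, 25, 0]
  grip: [1, 1, 1, 1, 1]

```text
clock: 13.6
position: [0.44, 0.2111, 0.2492]
orientation: [-179.9, -25.1, 3.0]
wrist_force: [0.7, -0.0, -2.5]
width: 0.0326
grip_force: 61.0
```

Request:
move_arm:
  linear:
    - [0, 0, 0]
    - [0, 0, 0]
  turn:
    - [0, 0, 0]
    - [0, 0, 0]
  grip: [1, 1]

```text
clock: 13.85
position: [0.4404, 0.2104, 0.2486]
orientation: [179.9, -24.9, 3.2]
wrist_force: [0.1, -0.2, -2.5]
width: 0.033
grip_force: 61.0
```

```bash
python3 - <<'E'
from h import *
bg('green',.03,dx=.001)
z=cam('wrist'); P=pts(z[1],z[2]); o=observe(); R=Ro.from_euler('xyz',o['orientation'],degrees=True)
m=masks(z[0])['green']; m[:150]=0; B=R.inv().apply(P[m]-o['position'])*1e3; B=B[(B[:,2]>-45)&(B[:,2]<10)]
print(len(B),np.percentile(B,[1,5,50,95,99],axis=0).round(1))
E
```

```text
pos [0.4404 0.2104 0.2486] F [ 0.1 -0.2 -2.5] Fn -2.3 bedframe err mm [ -6.4  -0.8 179.3] [179.9 -24.9   3.2]
lin cm [ 0.67 -0.07 14.93] turn [-0.05  0.12  0.27] rows 2.4
9916 [[-31.3 -17.  -33.1]
 [-26.8 -15.5 -32.7]
 [  9.9  -0.5 -30.8]
 [ 39.2  13.7 -23. ]
 [ 39.5  15.2 -12.9]]
```

Request:
move_arm:
  linear:
    - [0.7, 0, 6]
    - [0.7, 0, 12]
    - [0.7, 0, 16]
    - [0.7, 0, 16]
    - [0.7, 0, 16]
  turn:
    - [0, 0.1, 0.3]
    - [0, 0.1, 0.3]
    - [0, 0.1, 0.3]
    - [0, 0.1, 0.3]
    - [0, 0.1, 0.3]
  grip: [1, 1, 1, 1, 1]

```text
clock: 14.52
position: [0.5166, 0.2122, 0.108]
orientation: [-179.9, -25.1, 2.5]
wrist_force: [0.0, 0.2, -2.6]
width: 0.0329
grip_force: 60.9
```

```bash
python3 - <<'E'
from h import *
bg('green',.0)
E
```

```text
pos [0.5166 0.2122 0.108 ] F [ 0.   0.2 -2.6] Fn -2.4 bedframe err mm [ 3.  -2.9 19.6] [-179.9  -25.1    2.5]
lin cm [-0.3  -0.28  1.96] turn [ 0.03 -0.13 -0.37] rows 0.3
```

Request:
move_arm:
  linear:
    - [-0.3, -0.28, 0.6]
    - [-0.3, -0.28, 1.2]
    - [-0.3, -0.28, 1.4]
    - [-0.3, -0.28, 1.4]
    - [-0.3, -0.28, 1.4]
  turn:
    - [0, -0.1, -0.4]
    - [0, -0.1, -0.4]
    - [0, -0.1, -0.4]
    - [0, -0.1, -0.4]
    - [0, -0.1, -0.4]
  grip: [1, 1, 1, 1, 1]

```text
clock: 15.15
position: [0.5184, 0.2171, 0.0936]
orientation: [180.0, -25.0, 3.2]
wrist_force: [0.1, -0.5, -2.2]
width: 0.0327
grip_force: 61.0
```

```bash
python3 - <<'E'
from h import *
bg('green',.0)
E
```

```text
pos [0.5184 0.2171 0.0936] F [ 0.1 -0.5 -2.2] Fn -2.02 bedframe err mm [-1.2  1.9  5.7] [180.  -25.    3.2]
lin cm [0.12 0.2  0.57] turn [-0.07 -0.02  0.24] rows 0.1
```

Request:
move_arm:
  linear:
    - [0.12, 0.2, 0.1]
    - [0.12, 0.2, 0.2]
    - [0.12, 0.2, 0.3]
    - [0.12, 0.2, 0.3]
  turn:
    - [0, 0, 0.2]
    - [0, 0, 0.2]
    - [0, 0, 0.2]
    - [0, 0, 0.2]
  grip: [1, 1, 1, 1]

```text
clock: 15.65
position: [0.5209, 0.215, 0.0911]
orientation: [-180.0, -25.0, 2.9]
wrist_force: [1.0, 0.0, -1.8]
width: 0.0329
grip_force: 61.0
```

Request:
move_arm:
  linear:
    - [0, 0, 0.1]
    - [0, 0, 0.1]
    - [0, 0, 0.1]
  turn:
    - [0, 0, 0]
    - [0, 0, 0]
    - [0, 0, 0]
  grip: [1, 1, 1]

```text
clock: 16.02
position: [0.5213, 0.2151, 0.0903]
orientation: [-180.0, -25.0, 2.9]
wrist_force: [-0.8, 0.5, -3.0]
width: 0.0326
grip_force: 61.0
```

```bash
python3 - <<'E'
from h import *
bg('green',.0)
E
```

```text
pos [0.5213 0.2151 0.0903] F [-0.8  0.5 -3. ] Fn -2.43 bedframe err mm [-0.1 -0.2  1.6] [-180.   -25.     2.9]
lin cm [ 0.01 -0.02  0.16] turn [-0.06 -0.    0.02] rows 0.0
```

Request:
move_arm:
  linear:
    - [0, 0, 0.1]
    - [0, 0, 0.1]
    - [0, 0, 0.1]
  turn:
    - [0, 0, 0]
    - [0, 0, 0]
    - [0, 0, 0]
  grip: [1, 1, 1]

```text
clock: 16.4
position: [0.5217, 0.2151, 0.0894]
orientation: [-180.0, -25.0, 2.9]
wrist_force: [-0.1, 0.1, -2.6]
width: 0.0328
grip_force: 61.0
```

Request:
move_arm:
  linear:
    - [0, 0, 0.1]
    - [0, 0, 0.1]
    - [0, 0, 0.1]
  turn:
    - [0, 0, 0]
    - [0, 0, 0]
    - [0, 0, 0]
  grip: [1, 1, 1]

```text
clock: 16.77
position: [0.5222, 0.2151, 0.0886]
orientation: [-179.9, -25.0, 2.9]
wrist_force: [-1.0, 1.1, -0.5]
width: 0.0332
grip_force: 61.1
```

Possibly just touching, so one more small step to confirm.

Request:
move_arm:
  linear:
    - [0, 0, 0.06]
    - [0, 0, 0.06]
    - [0, 0, 0.06]
  turn:
    - [0, 0, 0]
    - [0, 0, 0]
    - [0, 0, 0]
  grip: [1, 1, 1]

```text
clock: 17.15
position: [0.5224, 0.2151, 0.0882]
orientation: [-179.9, -25.0, 2.9]
wrist_force: [-2.0, -0.2, 1.3]
width: 0.033
grip_force: 61.4
```

```bash
python3 - <<'E'
from h import *
bg('green',.0)
E
```

```text
pos [0.5224 0.2151 0.0882] F [-2.  -0.2  1.3] Fn 1.98 bedframe err mm [ 0.  -0.2 -0.9] [-179.9  -25.     2.9]
lin cm [-0.   -0.02 -0.09] turn [-0.06 -0.02  0.02] rows 0.0
```

Touching at about 4.5 N. Release and back off.

Request:
move_arm:
  linear:
    - [0, 0, 0]
    - [0, 0, 0]
    - [0, 0, 0]
    - [0, 0, 0]
  turn:
    - [0, 0, 0]
    - [0, 0, 0]
    - [0, 0, 0]
    - [0, 0, 0]
  grip: [0.4, 0.4, 0.4, 0.4]

```text
clock: 17.65
position: [0.5226, 0.2151, 0.088]
orientation: [-179.9, -25.0, 2.9]
wrist_force: [0.3, 0.3, -0.6]
width: 0.0512
grip_force: 0.0
```

Request:
move_arm:
  linear:
    - [0, 0, -2]
    - [0, 0, -6]
    - [0, 0, -12]
    - [0, 0, -17]
    - [0, 0, -17]
  turn:
    - [0, 0, 0]
    - [0, 0, 0]
    - [0, -8, 0]
    - [0, -17, 0]
    - [0, -25, 0]
  grip: [0.4, 0.4, 0.4, 0.4, 0.2]

```text
clock: 18.27
position: [0.4503, 0.2121, 0.2466]
orientation: [-179.8, -0.1, 3.0]
wrist_force: [0.4, 0.1, -1.3]
width: 0.0672
grip_force: 0.0
```

```bash
python3 - <<'E'
from h import *
p,d,i=cam('wrist'); cv2.imwrite('pics/w5.png',p); beads(p,d,i,lo=.06,hi=.2)
goal([.517,-.095,.14],[180,0,20.4])
E
```

```text
amber 767 top flat centre [524.3 296. ] size [26.3 32.7] yaw -88.8 ztop 0.1431 all [505. 306.] [88.  56.9]
green 652 top flat centre [536.9 215.8] size [23.4 30.6] yaw -87.2 ztop 0.1302 all [515.7 213. ] [83.8 36.8]
blue 93 top flat centre [477.4 133.3] size [ 4.3 24.7] yaw -86.6 ztop 0.0867 all [478.2 133. ] [ 6.  25.2]
lin cm [ 4.58 31.04 10.53] turn [ -0.19  -0.07 -17.46] rows 5.3
```

View pics/w5.png

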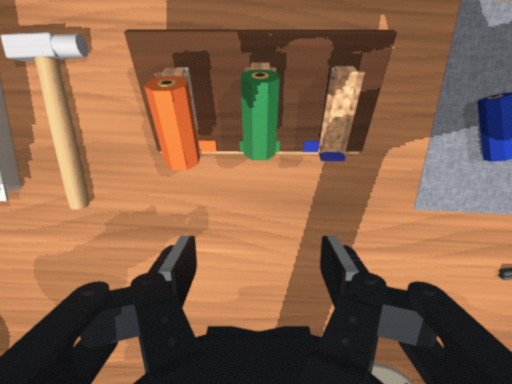

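Both beads lie well in their beds: amber at (172,122), green at (260,113). Next is the blue bead.

Request:
move_arm:
  linear:
    - [4.6, 31, 4]
    - [4.6, 31, 7]
    - [4.6, 31, 10]
    - [4.6, 31, 10]
    - [4.6, 31, 10]
  turn:
    - [0, 0, -9]
    - [0, 0, -17.4]
    - [0, 0, -17.4]
    - [0, 0, -17.4]
    - [0, 0, -17.4]
  grip: [0, 0, 0, 0, 0]

```text
clock: 18.95
position: [0.5085, -0.0787, 0.1482]
orientation: [180.0, -0.1, 20.3]
wrist_force: [0.9, 0.6, 0.5]
width: 0.0855
grip_force: 0.0
```

Request:
move_arm:
  linear:
    - [0, 0, 0]
    - [0, 0, 0]
  turn:
    - [0, 0, 0]
    - [0, 0, 0]
  grip: [0, 0]

```text
clock: 19.2
position: [0.5081, -0.0765, 0.149]
orientation: [-179.9, 0.0, 20.3]
wrist_force: [0.1, 0.1, -1.1]
width: 0.0851
grip_force: 0.0
```

```bash
python3 - <<'E'
from h import *
beads(*cam('wrist'),names=('blue',))
o=observe(); print(o['position']); goal([.5178,-.0945,.002],[180,0,20.4])
E
```

```text
blue 1754 top flat centre [517.3 -93.9] size [79.4 23.1] yaw 21.5 ztop 0.0338 all [517.3 -94.2] [79.4 33.2]
[ 0.50830589 -0.07597605  0.14946261]
lin cm [ 0.24  2.08 14.74] turn [-0.05 -0.03 -0.03] rows 2.4
```

Request:
move_arm:
  linear:
    - [0.2, 2, 5]
    - [0.2, 2, 10]
    - [0.2, 2, 10.3]
    - [0.2, 2, 10.3]
    - [0.2, 2, 10.3]
  turn:
    - [0, 0, -0.7]
    - [0, 0, -0.7]
    - [0, 0, -0.7]
    - [0, 0, -0.7]
    - [0, 0, -0.7]
  grip: [0, 0, 0, 0, 0]

```text
clock: 19.88
position: [0.5193, -0.0948, 0.0489]
orientation: [179.9, -0.2, 21.1]
wrist_force: [0.2, -0.3, 0.2]
width: 0.0853
grip_force: 0.0
```

```bash
python3 - <<'E'
from h import *
goal([.5173,-.0940,.002],[180,0,21])
E
```

```text
lin cm [-0.18 -0.15  4.68] turn [ 0.13 -0.22  0.11] rows 0.8
```

Request:
move_arm:
  linear:
    - [-0.15, -0.15, 2.5]
    - [-0.15, -0.15, 4.4]
    - [-0.15, -0.15, 4.6]
    - [-0.15, -0.15, 4.6]
  turn:
    - [0.1, -0.1, 0.1]
    - [0.1, -0.1, 0.1]
    - [0.1, -0.1, 0.1]
    - [0.1, -0.1, 0.1]
  grip: [0, 0, 0, 0.2]

```text
clock: 20.38
position: [0.5166, -0.0942, 0.0019]
orientation: [-179.9, -0.0, 20.9]
wrist_force: [0.5, -0.0, -0.6]
width: 0.0699
grip_force: 0.0
```

```bash
python3 - <<'E'
from h import *
goal([.5173,-.0940,.002],[180,0,21])
E
```

```text
lin cm [ 0.07  0.   -0.01] turn [-0.05 -0.02 -0.05] rows 0.0
```

Request:
move_arm:
  linear:
    - [0.07, 0, 0]
    - [0.07, 0, 0]
    - [0.07, 0, 0]
    - [0.07, 0, 0]
    - [0.07, 0, 0]
  turn:
    - [0, 0, 0]
    - [0, 0, 0]
    - [0, 0, 0]
    - [0, 0, 0]
    - [0, 0, 0]
  grip: [0.4, 0.7, 1, 1, 1]

```text
clock: 21.0
position: [0.517, -0.094, 0.0016]
orientation: [-179.9, -0.0, 20.9]
wrist_force: [-1.5, -0.4, 6.4]
width: 0.0329
grip_force: 60.1
```

Request:
move_arm:
  linear:
    - [0, 0, -6]
    - [0, 0, -12]
    - [0, 0, -18]
    - [0, 0, -22]
    - [0, 0, -22]
  turn:
    - [0, 0, 0]
    - [0, 0, 0]
    - [0, 0, 9]
    - [0, 0, 18]
    - [0, 0, 18]
  grip: [1, 1, 1, 1, 1]

```text
clock: 21.62
position: [0.5186, -0.0947, 0.2241]
orientation: [180.0, -0.3, 3.0]
wrist_force: [0.0, 0.5, -0.7]
width: 0.0329
grip_force: 60.8
```

```bash
python3 - <<'E'
from h import *
o=observe();print(o['position']); goal([.445,.135,.25],[180,0,2.9])
E
```

```text
[ 0.51860811 -0.09466064  0.22405939]
lin cm [ -6.16 -23.31  -2.64] turn [ 0.05 -0.29  0.05] rows 3.9
```

Request:
move_arm:
  linear:
    - [-6.2, -23.3, -2.5]
    - [-6.2, -23.3, -2.5]
    - [-6.2, -23.3, -2.5]
    - [-6.2, -23.3, -2.5]
    - [-6.2, -23.3, -2.5]
  turn:
    - [0, 7, 0]
    - [0, 14, 0]
    - [0, 20, 0]
    - [0, 25, 0]
    - [0, 25, 0]
  grip: [1, 1, 1, 1, 1]

```text
clock: 22.25
position: [0.4375, 0.1391, 0.2434]
orientation: [-179.9, -24.6, 3.5]
wrist_force: [0.2, -0.2, -2.3]
width: 0.0326
grip_force: 60.9
```

Request:
move_arm:
  linear:
    - [0, 0, 0]
    - [0, 0, 0]
  turn:
    - [0, 0, 0]
    - [0, 0, 0]
  grip: [1, 1]

```text
clock: 22.5
position: [0.4436, 0.1341, 0.2454]
orientation: [-179.9, -24.8, 2.8]
wrist_force: [-0.3, -0.8, -2.2]
width: 0.0327
grip_force: 60.9
```

```bash
python3 - <<'E'
from h import *
z=cam('wrist'); P=pts(z[1],z[2]); o=observe(); R=Ro.from_euler('xyz',o['orientation'],degrees=True)
m=masks(z[0])['blue']; m[:150]=0; B=R.inv().apply(P[m]-o['position'])*1e3; B=B[(B[:,2]>-45)&(B[:,2]<10)]
print(len(B),np.percentile(B,[1,5,50,95,99],axis=0).round(1))
bg('blue',.0)
E
```

```text
10085 [[-30.3 -16.2 -32.9]
 [-26.1 -14.7 -32.5]
 [ 11.1   0.  -30.6]
 [ 39.6  14.7 -22.5]
 [ 39.9  16.1 -10.3]]
pos [0.4437 0.1339 0.2455] F [-0.   0.1 -1. ] Fn -0.9 bedframe err mm [ -8.2   3.  167.1] [-179.9  -24.8    2.7]
lin cm [ 0.88  0.31 16.7 ] turn [-0.02  0.21 -0.14] rows 2.7
```

Request:
move_arm:
  linear:
    - [0.9, 0.3, 6]
    - [0.9, 0.3, 12]
    - [0.9, 0.3, 15]
    - [0.9, 0.3, 15]
    - [0.9, 0.3, 15]
  turn:
    - [0, 0.2, -0.1]
    - [0, 0.2, -0.1]
    - [0, 0.2, -0.1]
    - [0, 0.2, -0.1]
    - [0, 0.2, -0.1]
  grip: [1, 1, 1, 1, 1]

```text
clock: 23.18
position: [0.5152, 0.1353, 0.1146]
orientation: [-179.9, -25.1, 2.9]
wrist_force: [0.5, 0.2, -1.6]
width: 0.0326
grip_force: 60.9
```

```bash
python3 - <<'E'
from h import *
bg('blue',.0)
E
```

```text
pos [0.5152 0.1353 0.1146] F [ 0.5  0.2 -1.6] Fn -1.62 bedframe err mm [ 1.2  0.9 18.3] [-179.9  -25.1    2.9]
lin cm [-0.13  0.09  1.83] turn [-0.07 -0.13 -0.  ] rows 0.3
```

Request:
move_arm:
  linear:
    - [-0.1, 0.1, 0.5]
    - [-0.1, 0.1, 1]
    - [-0.1, 0.1, 1.2]
    - [-0.1, 0.1, 1.2]
    - [-0.1, 0.1, 1.2]
  turn:
    - [0, -0.1, 0]
    - [0, -0.1, 0]
    - [0, -0.1, 0]
    - [0, -0.1, 0]
    - [0, -0.1, 0]
  grip: [1, 1, 1, 1, 1]

```text
clock: 23.8
position: [0.5184, 0.1356, 0.1027]
orientation: [-179.9, -25.0, 3.0]
wrist_force: [-0.0, -0.0, -1.0]
width: 0.0327
grip_force: 60.9
```

```bash
python3 - <<'E'
from h import *
bg('blue',.0)
E
```

```text
pos [0.5184 0.1356 0.1027] F [-0. -0. -1.] Fn -0.89 bedframe err mm [-0.9  1.   6.1] [-179.9  -25.     3. ]
lin cm [0.09 0.1  0.61] turn [-0.12  0.01  0.1 ] rows 0.1
```

Request:
move_arm:
  linear:
    - [0.09, 0.1, 0.1]
    - [0.09, 0.1, 0.2]
    - [0.09, 0.1, 0.3]
    - [0.09, 0.1, 0.3]
  turn:
    - [-0.1, 0, 0.1]
    - [-0.1, 0, 0.1]
    - [-0.1, 0, 0.1]
    - [-0.1, 0, 0.1]
  grip: [1, 1, 1, 1]

```text
clock: 24.3
position: [0.5205, 0.1346, 0.1001]
orientation: [-180.0, -25.0, 2.9]
wrist_force: [-0.1, 0.5, -1.8]
width: 0.0327
grip_force: 60.9
```

Request:
move_arm:
  linear:
    - [0, 0, 0.1]
    - [0, 0, 0.1]
    - [0, 0, 0.1]
  turn:
    - [0, 0, 0]
    - [0, 0, 0]
    - [0, 0, 0]
  grip: [1, 1, 1]

```text
clock: 24.68
position: [0.521, 0.1347, 0.0993]
orientation: [-180.0, -25.0, 2.9]
wrist_force: [-0.1, 0.3, -1.4]
width: 0.0332
grip_force: 60.9
```

Request:
move_arm:
  linear:
    - [0, 0, 0.1]
    - [0, 0, 0.1]
    - [0, 0, 0.1]
  turn:
    - [0, 0, 0]
    - [0, 0, 0]
    - [0, 0, 0]
  grip: [1, 1, 1]

```text
clock: 25.05
position: [0.5214, 0.1347, 0.0984]
orientation: [-180.0, -25.0, 2.9]
wrist_force: [-0.1, -0.2, -1.5]
width: 0.0331
grip_force: 60.9
```

```bash
python3 - <<'E'
from h import *
bg('blue',.0)
E
```

```text
pos [0.5214 0.1347 0.0984] F [-0.1 -0.2 -1.5] Fn -1.29 bedframe err mm [-0.  -0.1  0.9] [-180.   -25.     2.9]
lin cm [ 0.   -0.01  0.09] turn [-0.02  0.03 -0.01] rows 0.0
```

Request:
move_arm:
  linear:
    - [0, 0, 0.1]
    - [0, 0, 0.1]
    - [0, 0, 0.1]
  turn:
    - [0, 0, 0]
    - [0, 0, 0]
    - [0, 0, 0]
  grip: [1, 1, 1]

```text
clock: 25.42
position: [0.5218, 0.1347, 0.0975]
orientation: [-180.0, -25.0, 2.9]
wrist_force: [0.4, -0.1, -0.9]
width: 0.0325
grip_force: 60.9
```

Request:
move_arm:
  linear:
    - [0, 0, 0.06]
    - [0, 0, 0.06]
    - [0, 0, 0.06]
  turn:
    - [0, 0, 0]
    - [0, 0, 0]
    - [0, 0, 0]
  grip: [1, 1, 1]

```text
clock: 25.8
position: [0.5221, 0.1347, 0.097]
orientation: [-180.0, -25.0, 2.9]
wrist_force: [0.0, 0.3, -0.2]
width: 0.033
grip_force: 61.1
```

Request:
move_arm:
  linear:
    - [0, 0, 0.07]
    - [0, 0, 0.07]
    - [0, 0, 0.07]
  turn:
    - [0, 0, 0]
    - [0, 0, 0]
    - [0, 0, 0]
  grip: [1, 1, 1]

```text
clock: 26.18
position: [0.5224, 0.1347, 0.0965]
orientation: [-180.0, -25.0, 2.9]
wrist_force: [-2.6, -0.9, 1.6]
width: 0.0332
grip_force: 61.5
```

```bash
python3 - <<'E'
from h import *
bg('blue',.0)
E
```

```text
pos [0.5224 0.1347 0.0965] F [-2.6 -0.9  1.6] Fn 2.59 bedframe err mm [ 0.  -0.1 -1.2] [-180.   -25.     2.9]
lin cm [-0.   -0.01 -0.12] turn [-0.02  0.01 -0.01] rows 0.0
```

Touching at about 4 N. Release and back off.

Request:
move_arm:
  linear:
    - [0, 0, 0]
    - [0, 0, 0]
    - [0, 0, 0]
    - [0, 0, 0]
  turn:
    - [0, 0, 0]
    - [0, 0, 0]
    - [0, 0, 0]
    - [0, 0, 0]
  grip: [0.4, 0.4, 0.4, 0.4]

```text
clock: 26.68
position: [0.5225, 0.1347, 0.0963]
orientation: [-180.0, -25.0, 2.9]
wrist_force: [0.1, -0.2, -0.4]
width: 0.0512
grip_force: 0.0
```

Request:
move_arm:
  linear:
    - [0, 0, -2]
    - [0, 0, -6]
    - [0, 0, -12]
    - [0, 0, -17]
    - [0, 0, -17]
  turn:
    - [0, 0, 0]
    - [0, 0, 0]
    - [0, -8, 0]
    - [0, -17, 0]
    - [0, -25, 0]
  grip: [0.4, 0.4, 0.4, 0.4, 0.4]

```text
clock: 27.3
position: [0.45, 0.1314, 0.2543]
orientation: [-179.9, -0.1, 3.0]
wrist_force: [1.2, 0.0, -0.7]
width: 0.0513
grip_force: 0.0
```

Request:
move_arm:
  linear:
    - [0, 0, 0]
    - [0, 0, 0]
    - [0, 0, 0]
    - [0, 0, 0]
  turn:
    - [0, 0, 0]
    - [0, 0, 0]
    - [0, 0, 0]
    - [0, 0, 0]
  grip: [0.4, 0.4, 0.4, 0.4]

```text
clock: 27.8
position: [0.4495, 0.131, 0.2497]
orientation: [-180.0, -0.0, 2.9]
wrist_force: [0.1, -0.1, -0.1]
width: 0.0509
grip_force: 0.0
```

```bash
python3 - <<'E'
from h import *
p,d,i=cam('wrist'); cv2.imwrite('pics/w6.png',p)
D=pts(d,i)
for n in BED:
    m=masks(p)[n]&(D[...,2]>.06); Q=(D[m]-np.array(BED[n]))@FB*1e3; Q=Q[abs(Q[:,1])<25]; Q=Q[Q[:,2]>20]
    print(n,len(Q),np.percentile(Q,[1,50,99],axis=0).round(1).tolist())
E
```

```text
amber 3107 [[-37.7, -17.0, 20.5], [9.1, -7.1, 31.7], [40.5, 12.9, 34.7]]
green 2765 [[-35.7, -16.9, 21.3], [9.8, -3.9, 32.1], [41.4, 14.7, 34.9]]
blue 2834 [[-35.9, -16.3, 22.7], [9.8, -0.2, 32.2], [41.0, 15.9, 34.9]]
```

View pics/w6.png

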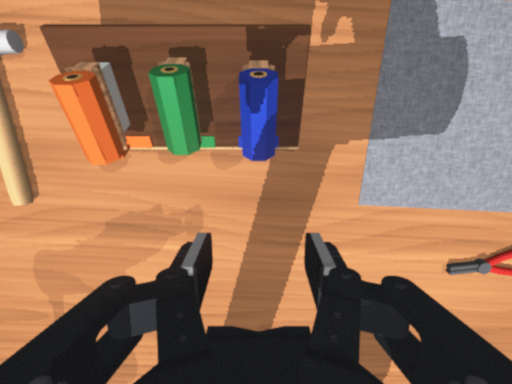

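All three beads lie seated in their own beds: amber at (90,115), green at (175,108) and blue at (258,112). Their tops are 34 to 35 mm above the floors, and they are centred within 2 mm.

```bash
python3 -c "
from station import *
print(sign_off())"
```

```text
the job is handed in; nothing more can be done
None
```

I laid all three beads in the beds of their own colour, each felt down to a contact of about 4 to 6 N before release, and handed the job in at about 28 s.

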